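# Make up two glazing kits in the pottery studio

## Robot

A 6-joint arm with a two-finger parallel gripper is mounted at the origin on the work surface. World frame = base frame: x ahead of the robot, y to its left, z up, the work surface at z = 0. Lengths are in m, angles in degrees, forces in N, time in s.
With the tool pointing down it reaches from about 0.35 to 0.875 m from the base axis. Payload 4.2 kg.
Tool frame: the origin (TCP) lies midway between the tips of the shut fingers; the grasp point (between the pads) lies 19 mm behind it; z points along the fingers, y is the line along which they close (so a half turn about z gives the same grasp; the last joint's range is limited). The gripper opens to 87 mm and grips with 3 to 60 N. Pads are 19 mm wide; open, the fingers measure 117 mm over their backs; the gripper's body (75 mm by 190 mm) begins 51 mm behind the grasp point.
Start: joints at [-54.626, 22.042, 0.453, 0, -68.411, -14.817], TCP at [0.219, -0.585, 0.223] pointing down, gripper open.
Joint ranges: [-179.83, 179.83], [-69.29, 118.12], [-61.27, 80.66], [-181.25, 117.63], [-171.15, -9.14], [-177.46, 177.46]. Speed limits (degrees/s): [159.86, 159.86, 180, 180, 180, 180].

## Interface

Orientations are given as a 3x3 rotation matrix whose columns are the frame's x, y, z axes.
In Python, from station import sense, capture, camera_params, finish_job gives the robot as it stands.
- The arm moves only by the tool drive_tool, never from a script. Its argument "rows" is a list of rows, each an object of numbers: "tx", "ty", "tz": the shift along the tool's x, y, z in cm; "ax", "ay", "az": the turn, a rotation vector about the tool's x, y, z in rad; "claw": the finger opening in cm, from 0 to 8.7. In form: [{"tx": .., "ty": .., "tz": .., "ax": .., "ay": .., "az": .., "claw": ..}, ...]. A call has 1 to 10 rows; each row shifts and turns the commanded pose from where the row before left it, along the tool's axes as they then stand; what a row does not reach is not made up. A row lasts 1/12 s, in which the tool goes at most 41.7 mm and 7.16 degrees, less where a joint would pass 70% of its speed; a pose out of reach is approached as far as the arm can. A call with a gripper value outside its range is refused whole. The fingers move at their own pace and stop on an object; the grip force is fixed at half the most. Time passes only in rows, so rows that do not move let the fingers close. It gives the time, the measured TCP pose, the force, the opening and the grip force at its end, in the units of the state.
- sense(): the state, without advancing time (a new reading comes with each control period).
- capture(name): name is "side" or "top"; returns (picture, depth): 480x640x3 uint8, red, green, blue; 480x640 float32, m along the optical axis (not along the pixel's ray), 0 where there is no reading.
- camera_params(name): a dict with "intrinsics" (3x3 intrinsics, pixels), "R" (3x3) and "t" (3): a world point X has camera coordinates R X + t. Camera axes: x right, y down, z forward; pixel columns grow to the right and rows downward; lengths in m; the calibration is good to about 2 mm. A picture is of the moment at which its call begins. camera_params takes no time and is no camera call.
- finish_job(): hands the job in; it is judged then, once.
The state is a dict: "time_s": time; "joints": joint angles; "joint_velocities": joint speeds; "effort": joint torques, N m; "tcp_pos": TCP position; "ee_rot": TCP orientation; "wrist_force": force on the tool from outside, world axes, zero at the start; "moment": the same for the moment, N m; "gripper_width": opening from 0.0 (shut) to 1.0 (fully open); "gripper_force": force on a finger pad.
Only numpy, scipy, OpenCV 4.12 (cv2) and the standard library are available. Lean on these libraries where they do the work, as an engineer would, in place of code of your own. Each camera call takes 0.05 s, during which the arm holds its last target. There are 200 camera calls.

## Task

Make up the two glazing kits for the pottery class from the stock standing on the table. The green tray gets the terracotta beaker in its wide middle bay and the blue jar in either end bay; the red tray gets the white vase in its wide middle bay, with the yellow jar in one end bay and the wooden stamp in the other. Set each thing down gently (never drop it) to stand upright on the tray's floor, let go of it, and leave the black jar, the metal tin and the green bottle standing where they are.

Things in the scene. Friction and masses are not known exactly. Their poses are not given: they have to be found in the camera images.
- beaker_mid (a point): Terracotta (orange-brown) straight open beaker, 56 mm across, 68 mm tall, wall 5 mm, about 170 g. Point: on its axis, half-way up; z up. Stands loose on the table top at the start.
- jar_blue_mid (a point): Closed glaze jar, round, all blue (body and lid) with a pale paper band round it: 50 mm across the lid, 48 mm across the body, 70 mm tall, about 150 g. Point: on its axis, half-way up; z up. Stands loose on the table top at the start.
- vase_mid (a point): White bulbous bud vase, solid, 58 mm across its belly at half height (grip it there), narrow neck of 28 mm, 84 mm tall, foot 42 mm across, about 200 g. Point: on its axis, half-way up; z up. Stands loose on the table top at the start.
- jar_yellow_mid (a point): Closed glaze jar, round, all yellow (body and lid) with a pale paper band round it: 50 mm across the lid, 48 mm across the body, 70 mm tall, about 150 g. Point: on its axis, half-way up; z up. Stands loose on the table top at the start.
- stamp_mid (a point): Wooden hand stamp standing on its face: foot 42 mm across and 12 mm thick, handle 26 mm across from 18 to 62 mm up, knob 34 mm across on top, 78 mm tall, about 60 g. Point: on its axis, half-way up; z up. Stands loose on the table top at the start.
- tray_green: Low wooden tray, green rims, bare floor, fixed to the table, at the left or right. 260 (x) by 94 (y) by 16 mm tall; origin: centre of underside, z up; x points away from the robot within 20 deg. Floor top 5 mm up, walls 6 thick. Two dividers (5 thick, tops 13 mm up, at x = +-47.5) make 3 bays: wide middle (90 x 82 inside, centre x=0), two like end bays (74 x 82, centres x = +-87, y=0).
- tray_red: Low wooden tray, red rims, bare floor, fixed to the table, at the left or right. 260 (x) by 94 (y) by 16 mm tall; origin: centre of underside, z up; x points away from the robot within 20 deg. Floor top 5 mm up, walls 6 thick. Two dividers (5 thick, tops 13 mm up, at x = +-47.5) make 3 bays: wide middle (90 x 82 inside, centre x=0), two like end bays (74 x 82, centres x = +-87, y=0).
- jar_black_mid (a point): Closed glaze jar, round, all black (body and lid) with a pale paper band round it: 50 mm across the lid, 48 mm across the body, 70 mm tall, about 150 g. A bystander, in no kit. Point: on its axis, half-way up; z up. Stands loose on the table top at the start.
- tin_mid (a point): Bare metal tin with a darker lid, 53 mm across, 75 mm tall, about 250 g. A bystander, in no kit. Point: on its axis, half-way up; z up. Stands loose on the table top at the start.
- bottle_mid (a point): Green glass bottle with a cork, 44 mm across, 84 mm tall, about 180 g. A bystander, in no kit. Point: on its axis, half-way up; z up. Stands loose on the table top at the start.
Not all that is in view belongs to the job. Leave any turquoise look-alike of the part that bears beaker_mid alone.

How it is judged:
By the outcome, as a careful person would: the job done as asked, in the order asked, and still so for the second after the job is handed in, with the robot touching nothing.
It also fails if it takes over 115 s, if anything falls off the work surface, if the arm or the gripper's body presses on something with over 40 N, if the wrist force passes 120 N, or if a joint passes its speed limit or range.

## Working session

There is one attempt and no reset: what is moved stays moved. The work goes in short steps, Python scripts to look and compute and a tool call to move; the robot and the scene stay as the last step left them, time stands still between calls to the robot, and variables do not carry over. Pictures are saved under pics/ and viewed, at most 14 in all, crops included, and the job is handed in when it is done.

Besides the shell and the picture viewer there is one more tool, called after "Call:" by a JSON object that holds its "api" and its "payload". drive_tool: Moves the arm, as the interface text tells. Its arguments: {"type":"object","properties":{"rows":{"type":"array"}},"required":["rows"]}

```bash
mkdir -p pics; python3 - <<'E'
from station import *
import cv2,numpy as np
for n in("top","side"):
    p,d=capture(n); cv2.imwrite(f"pics/{n}0.png",p[:,:,::-1]); np.savez(f"{n}0.npz",p=p,d=d)
    c=camera_params(n); print(n,np.round(c["intrinsics"],1).tolist(),np.round(c["R"],3).tolist(),np.round(c["t"],3))
print(sense())
E
```

```text
top [[581.1, 0.0, 319.6], [0.0, 581.1, 242.6], [0.0, 0.0, 1.0]] [[-0.018, -1.0, -0.013], [-0.987, 0.02, -0.162], [0.162, 0.01, -0.987]] [0.002 0.535 0.926]
side [[565.1, 0.0, 319.8], [0.0, 565.1, 235.2], [0.0, 0.0, 1.0]] [[-0.984, -0.179, -0.019], [-0.104, 0.652, -0.751], [0.147, -0.737, -0.66]] [0.5   0.086 1.09 ]
{'time_s': 0.1, 'joints': array([-5.46254175e+01,  2.20880206e+01,  3.85849384e-01, -2.37398488e-02,
       -6.84114939e+01, -1.48170521e+01]), 'joint_velocities': array([-0.01244566, -0.12765389,  0.13425787,  0.16971931,  0.1820372 ,
        0.05056591]), 'effort': array([ 1.09228470e-04, -3.91688633e+01,  1.87934607e+01,  4.23194960e+00,
        1.34689256e-02, -7.23866970e-05]), 'tcp_pos': array([ 0.21928539, -0.58468209,  0.22154352]), 'ee_rot': array([[-9.36373675e-01, -3.51003767e-01, -8.34314869e-04],
       [-3.51004733e-01,  9.36371876e-01,  1.84060194e-03],
       [ 1.35170764e-04,  2.01633967e-03, -9.99997958e-01]]), 'wrist_force': array([0.01449344, 0.63604007, 0.47479187]), 'moment': array([ 0.00228016,  0.04314245, -0.01760107]), 'gripper_force': 0.0, 'gripper_width': 1.001063979203821}
```

View pics/top0.png

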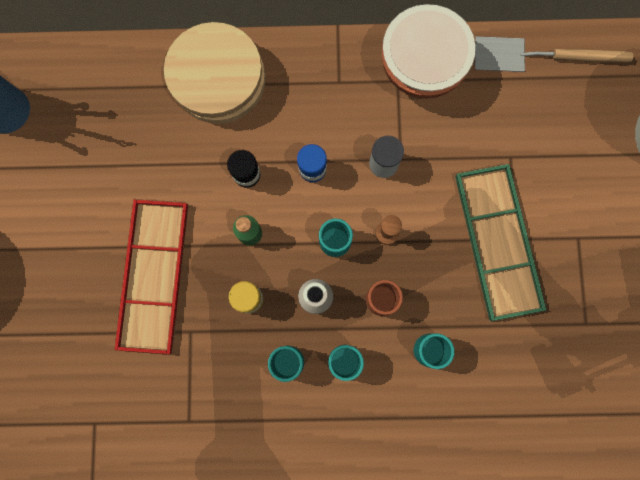

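View pics/side0.png

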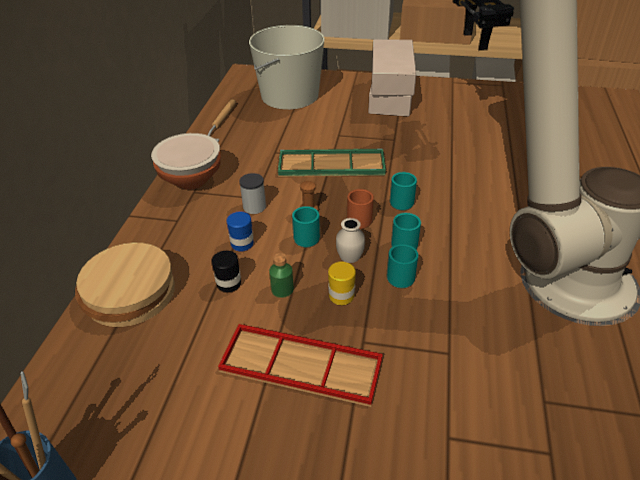

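The top view shows the stock in a grid: black jar (244,168), blue jar (312,162), tin (386,157), bottle (246,230), stamp (390,230), yellow jar (245,297), vase (316,296) and terracotta beaker (385,297). The turquoise look-alikes are at (336,238), (285,364), (346,363) and (435,351). The red tray is on the left and the green tray on the right. Candidates for beaker_mid are those four turquoise cups and the orange-brown one at (385,297). Only the last one has the described colour.

```bash
cat > h.py <<'E'
import numpy as np,cv2
from station import *
def cloud(n,d):
    c=camera_params(n);K=c["intrinsics"];v,u=np.mgrid[:480,:640]
    P=np.stack([(u-K[0,2])/K[0,0]*d,(v-K[1,2])/K[1,1]*d,d],-1)
    return (P-c["t"])@np.asarray(c["R"])
E
python3 - <<'E'
from h import *
C={n:(cloud(n,np.load(n+"0.npz")["d"]),np.load(n+"0.npz")) for n in("top","side")}
W,z=C["top"]; p=z["p"]
px=dict(black=(244,160,70),blue=(312,156,70),tin=(387,148,75),bottle=(246,226,84),turq=(336,232,0),stamp=(391,224,78),yellow=(244,294,70),vase=(316,293,84),beaker=(385,295,68),t2=(286,362,0),t3=(346,361,0),t4=(436,349,0))
A=np.concatenate([C[n][0][C[n][1]["d"]>0] for n in C])
print("table z",np.median(W[400:440,300:400,2]))
for k,(u,v,h) in px.items():
    w=W[v-22:v+23,u-22:u+23].reshape(-1,3); c=np.median(w[w[:,2]>.03],0)[:2]
    out=[]
    for n in C:
        a=C[n][0][C[n][1]["d"]>0]
        for _ in range(3):
            q=a[(np.hypot(*(a[:,:2]-c).T)<.045)&(a[:,2]>.012)]
            zt=np.percentile(q[:,2],98); t=q[q[:,2]>zt-(.008)]
            (x,y),r=cv2.minEnclosingCircle(t[:,:2].astype(np.float32))
            c2=np.array([x,y])
            if _==0 and n=="top": c=c2
        out.append((n,np.round(c2,4).tolist(),round(r,4),round(zt,3)))
    print(k,out)
hsv=cv2.cvtColor(p,cv2.COLOR_RGB2HSV)
for k,sl,m in(("red",np.s_[180:370,100:200],(hsv[...,0]<6)|(hsv[...,0]>174)),("green",np.s_[150:335,445:560],(hsv[...,0]>50)&(hsv[...,0]<90))):
    M=np.zeros((480,640),bool);M[sl]=(m&(hsv[...,1]>110)&(hsv[...,2]>50))[sl]
    M&=(W[...,2]>.003)
    q=W[M]; q=q[(q[:,2]>.012)&(q[:,2]<.022)]
    r=cv2.minAreaRect((q[:,:2]*1000).astype(np.float32)); b=cv2.boxPoints(r); 
    (cx,cy),s,ang=r
    e=[b[1]-b[0],b[2]-b[1]]; a=max(e,key=np.linalg.norm); a=a/np.linalg.norm(a); a*=np.sign(a[0])
    print(k,"c",cx,cy,"size",s,"axis",a,"z",np.median(q[:,2]),"bays",[(np.array([cx,cy])+f*a).round(1).tolist() for f in(-87,0,87)])
im=cv2.resize(p[190:330,280:460],None,fx=4,fy=4); cv2.imwrite("pics/crop.png",im[:,:,::-1])
E
```

```text
table z -0.0002494080173940069
black [('top', [0.6671, 0.1203], 0.0257, np.float64(0.073)), ('side', [0.6663, 0.1218], 0.0252, np.float64(0.07))]
blue [('top', [0.6742, 0.0031], 0.0252, np.float64(0.073)), ('side', [0.6746, 0.005], 0.026, np.float64(0.07))]
tin [('top', [0.6826, -0.123], 0.0272, np.float64(0.078)), ('side', [0.6808, -0.1227], 0.0312, np.float64(0.075))]
bottle [('top', [0.562, 0.1147], 0.0123, np.float64(0.086)), ('side', [0.5607, 0.1162], 0.0141, np.float64(0.083))]
turq [('top', [0.544, -0.0341], 0.028, np.float64(0.071)), ('side', [0.5421, -0.0328], 0.0301, np.float64(0.067))]
stamp [('top', [0.557, -0.1246], 0.017, np.float64(0.08)), ('side', [0.5561, -0.1226], 0.0182, np.float64(0.077))]
yellow [('top', [0.4465, 0.1152], 0.0249, np.float64(0.073)), ('side', [0.4467, 0.116], 0.0258, np.float64(0.07))]
vase [('top', [0.4468, 0.0011], 0.0189, np.float64(0.087)), ('side', [0.4466, 0.0016], 0.0201, np.float64(0.084))]
beaker [('top', [0.4411, -0.1115], 0.028, np.float64(0.07)), ('side', [0.4433, -0.1104], 0.0308, np.float64(0.067))]
t2 [('top', [0.3396, 0.0501], 0.0278, np.float64(0.071)), ('side', [0.339, 0.0516], 0.03, np.float64(0.067))]
t3 [('top', [0.3393, -0.0456], 0.0279, np.float64(0.07)), ('side', [0.3394, -0.0438], 0.0294, np.float64(0.067))]
t4 [('top', [0.3551, -0.1883], 0.028, np.float64(0.07)), ('side', [0.3579, -0.1882], 0.0314, np.float64(0.067))]
red c 490.1839599609375 281.6908874511719 size (95.47427368164062, 259.7971496582031) axis [ 0.99594975 -0.08991179] z 0.015415158445005541 bays [[403.5, 289.5], [490.2, 281.7], [576.8, 273.9]]
green c 573.70849609375 -308.20556640625 size (173.9193572998047, 90.02120971679688) axis [0.9841344  0.17742477] z 0.014167124989023932 bays [[488.1, -323.6], [573.7, -308.2], [659.3, -292.8]]
```

View pics/crop.png

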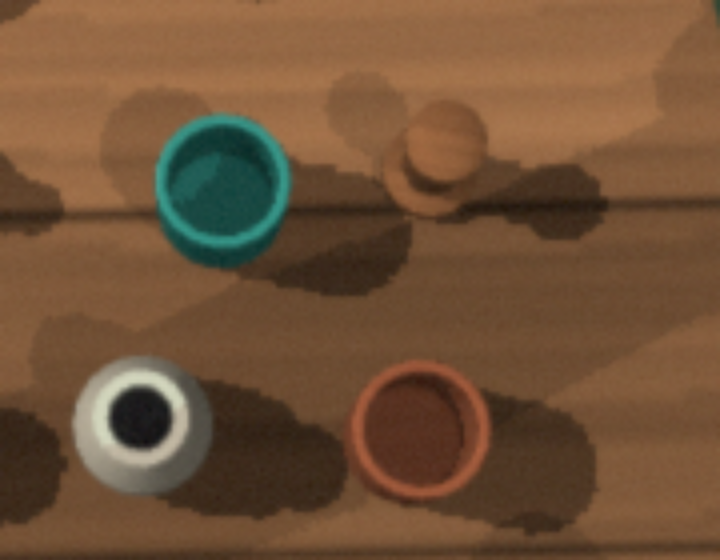

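The crop shows the terracotta beaker at full-image (385,297), clearly unlike the turquoise cup at (336,238). Vase and stamp are also as described. The red tray fits its given size; the green tray's fit is too short, so I'll refit it by height.

```bash
python3 - <<'E'
from h import *
for n in("top","side"):
  d=np.load(n+"0.npz")["d"];W=cloud(n,d)
  for k,lo,hi in(("green",(.42,-.39),(.73,-.22)),("red",(.33,.2),(.65,.36))):
    q=W[(d>0)&(W[...,2]>.010)&(W[...,2]<.024)&(W[...,:2]>lo).all(-1)&(W[...,:2]<hi).all(-1)]
    (cx,cy),s,_=r=cv2.minAreaRect((q[:,:2]*1000).astype(np.float32)); b=cv2.boxPoints(r)
    a=max([b[1]-b[0],b[2]-b[1]],key=np.linalg.norm); a=a/np.linalg.norm(a); a*=np.sign(a[0])
    print(n,k,len(q),"c",cx,cy,s,a,[(np.array([cx,cy])+f*a).round(1).tolist() for f in(-87,0,87)])
E
```

```text
top green 1713 c 539.260986328125 -316.34234619140625 (256.9241638183594, 96.01205444335938) [0.98538154 0.1703621 ] [[453.5, -331.2], [539.3, -316.3], [625.0, -301.5]]
top red 1957 c 490.5333251953125 281.956298828125 (96.05513000488281, 260.4529113769531) [ 0.99575794 -0.09201175] [[403.9, 290.0], [490.5, 282.0], [577.2, 274.0]]
side green 568 c 539.5448608398438 -316.1405944824219 (256.83038330078125, 103.18274688720703) [0.9836251  0.18022683] [[454.0, -331.8], [539.5, -316.1], [625.1, -300.5]]
side red 1786 c 490.7777404785156 282.44927978515625 (97.77198028564453, 260.6778564453125) [ 0.99558145 -0.09390215] [[404.2, 290.6], [490.8, 282.4], [577.4, 274.3]]
```

Call:
{"api": "drive_tool", "payload": {"rows": [{"az": 0.12, "claw": 8.7}, {"az": 0.12, "claw": 8.7}, {"az": 0.119, "claw": 8.7}, {"tx": -1.6, "ty": 3.5, "claw": 8.7}, {"tx": -1.6, "ty": 3.5, "claw": 8.7}, {"tx": -1.6, "ty": 3.5, "claw": 8.7}, {"tx": -1.6, "ty": 3.5, "claw": 8.7}, {"tx": -1.6, "ty": 3.5, "claw": 8.7}, {"tx": -1.6, "ty": 3.5, "claw": 8.7}, {"tx": -1.6, "ty": 3.5, "claw": 8.7}]}}

```text
invalid input at $.rows[0]: expected keys tx, ty, tz, ax, ay, az, claw
```

All keys are required.

Call:
{"api": "drive_tool", "payload": {"rows": [{"tx": 0, "ty": 0, "tz": 0, "ax": 0, "ay": 0, "az": 0.12, "claw": 8.7}, {"tx": 0, "ty": 0, "tz": 0, "ax": 0, "ay": 0, "az": 0.12, "claw": 8.7}, {"tx": 0, "ty": 0, "tz": 0, "ax": 0, "ay": 0, "az": 0.119, "claw": 8.7}, {"tx": -1.6, "ty": 3.5, "tz": 0, "ax": 0, "ay": 0, "az": 0, "claw": 8.7}, {"tx": -1.6, "ty": 3.5, "tz": 0, "ax": 0, "ay": 0, "az": 0, "claw": 8.7}, {"tx": -1.6, "ty": 3.5, "tz": 0, "ax": 0, "ay": 0, "az": 0, "claw": 8.7}, {"tx": -1.6, "ty": 3.5, "tz": 0, "ax": 0, "ay": 0, "az": 0, "claw": 8.7}, {"tx": -1.6, "ty": 3.5, "tz": 0, "ax": 0, "ay": 0, "az": 0, "claw": 8.7}, {"tx": -1.6, "ty": 3.5, "tz": 0, "ax": 0, "ay": 0, "az": 0, "claw": 8.7}, {"tx": -1.6, "ty": 3.5, "tz": 0, "ax": 0, "ay": 0, "az": 0, "claw": 8.7}]}}

```text
time_s: 0.93
tcp_pos: [0.3316, -0.3383, 0.2223]
ee_rot: [[-1.0, 0.001, -0.0], [0.001, 1.0, 0.0], [0.0, 0.0, -1.0]]
wrist_force: [0.4, -0.1, 0.2]
gripper_width: 1.001
gripper_force: 0.0
```

Call:
{"api": "drive_tool", "payload": {"rows": [{"tx": -1.84, "ty": 3.7, "tz": 0, "ax": 0, "ay": 0, "az": 0, "claw": 8.7}, {"tx": -1.84, "ty": 3.7, "tz": 0, "ax": 0, "ay": 0, "az": 0, "claw": 8.7}, {"tx": -1.84, "ty": 3.7, "tz": 0, "ax": 0, "ay": 0, "az": 0, "claw": 8.7}, {"tx": -1.84, "ty": 3.7, "tz": 0, "ax": 0, "ay": 0, "az": 0, "claw": 8.7}, {"tx": -1.84, "ty": 3.7, "tz": 0, "ax": 0, "ay": 0, "az": 0, "claw": 8.7}, {"tx": -1.84, "ty": 3.7, "tz": 0, "ax": 0, "ay": 0, "az": 0, "claw": 8.7}, {"tx": 0, "ty": 0.4, "tz": 3, "ax": 0, "ay": 0, "az": 0, "claw": 8.7}, {"tx": 0, "ty": 0, "tz": 3, "ax": 0, "ay": 0, "az": 0, "claw": 8.7}, {"tx": 0, "ty": 0, "tz": 3, "ax": 0, "ay": 0, "az": 0, "claw": 8.7}, {"tx": 0, "ty": 0, "tz": 2, "ax": 0, "ay": 0, "az": 0, "claw": 8.7}]}}

```text
time_s: 1.77
tcp_pos: [0.4403, -0.1136, 0.1099]
ee_rot: [[-1.0, -0.0, -0.004], [-0.0, 1.0, 0.0], [0.004, 0.0, -1.0]]
wrist_force: [0.4, -0.4, -0.0]
gripper_width: 0.999
gripper_force: 0.0
```

Call:
{"api": "drive_tool", "payload": {"rows": [{"tx": -0.2, "ty": 0.25, "tz": 2.5, "ax": 0, "ay": 0, "az": 0, "claw": 8.7}, {"tx": 0, "ty": 0, "tz": 2.5, "ax": 0, "ay": 0, "az": 0, "claw": 8.7}, {"tx": 0, "ty": 0, "tz": 2.5, "ax": 0, "ay": 0, "az": 0, "claw": 8.7}, {"tx": 0, "ty": 0, "tz": 1.0, "ax": 0, "ay": 0, "az": 0, "claw": 8.7}, {"tx": 0, "ty": 0, "tz": 0, "ax": 0, "ay": 0, "az": 0, "claw": 6.5}, {"tx": 0, "ty": 0, "tz": 0, "ax": 0, "ay": 0, "az": 0, "claw": 5.0}, {"tx": 0, "ty": 0, "tz": 0, "ax": 0, "ay": 0, "az": 0, "claw": 4.0}, {"tx": 0, "ty": 0, "tz": 0, "ax": 0, "ay": 0, "az": 0, "claw": 4.0}, {"tx": 0, "ty": 0, "tz": 0, "ax": 0, "ay": 0, "az": 0, "claw": 4.0}, {"tx": 0, "ty": 0, "tz": 0, "ax": 0, "ay": 0, "az": 0, "claw": 4.0}]}}

```text
time_s: 2.6
tcp_pos: [0.4445, -0.1118, 0.0284]
ee_rot: [[-1.0, 0.0, 0.002], [0.0, 1.0, 0.0], [-0.002, 0.0, -1.0]]
wrist_force: [-0.7, -0.7, 2.1]
gripper_width: 0.631
gripper_force: 5.2
```

Call:
{"api": "drive_tool", "payload": {"rows": [{"tx": 0, "ty": 0, "tz": 0, "ax": 0, "ay": 0, "az": 0, "claw": 4.0}, {"tx": 0, "ty": 0, "tz": 0, "ax": 0, "ay": 0, "az": 0, "claw": 4.0}, {"tx": 0, "ty": 0, "tz": -1.5, "ax": 0, "ay": 0, "az": 0, "claw": 4.0}, {"tx": 0, "ty": 0, "tz": -3, "ax": 0, "ay": 0, "az": 0, "claw": 4.0}, {"tx": 0, "ty": 0, "tz": -3.5, "ax": 0, "ay": 0, "az": 0, "claw": 4.0}, {"tx": 0, "ty": 0, "tz": -2.5, "ax": 0, "ay": 0, "az": 0, "claw": 4.0}, {"tx": -1.4, "ty": -2.5, "tz": 0, "ax": 0, "ay": 0, "az": 0, "claw": 4.0}, {"tx": -1.4, "ty": -3, "tz": 0, "ax": 0, "ay": 0, "az": 0, "claw": 4.0}, {"tx": -1.4, "ty": -3, "tz": 0, "ax": 0, "ay": 0, "az": 0, "claw": 4.0}, {"tx": -1.4, "ty": -3, "tz": 0, "ax": 0, "ay": 0, "az": 0, "claw": 4.0}]}}

```text
time_s: 3.43
tcp_pos: [0.5001, -0.2276, 0.1325]
ee_rot: [[-1.0, -0.0, 0.0], [-0.0, 1.0, 0.001], [-0.0, 0.001, -1.0]]
wrist_force: [0.6, -0.2, -2.0]
gripper_width: 0.624
gripper_force: 29.9
```

Call:
{"api": "drive_tool", "payload": {"rows": [{"tx": -1.3, "ty": -3, "tz": 0, "ax": 0, "ay": 0, "az": 0, "claw": 4.0}, {"tx": -1.4, "ty": -3, "tz": 0, "ax": 0, "ay": 0, "az": 0, "claw": 4.0}, {"tx": -1.2, "ty": -2.8, "tz": 0, "ax": 0, "ay": 0, "az": 0, "claw": 4.0}, {"tx": 0, "ty": 0, "tz": 1.0, "ax": 0, "ay": 0, "az": 0, "claw": 4.0}, {"tx": 0, "ty": 0, "tz": 2.0, "ax": 0, "ay": 0, "az": 0, "claw": 4.0}, {"tx": 0, "ty": 0, "tz": 2.5, "ax": 0, "ay": 0, "az": 0, "claw": 4.0}, {"tx": 0, "ty": 0, "tz": 2, "ax": 0, "ay": 0, "az": 0, "claw": 4.0}, {"tx": 0, "ty": 0, "tz": 0.9, "ax": 0, "ay": 0, "az": 0, "claw": 4.0}, {"tx": 0, "ty": 0, "tz": 0, "ax": 0, "ay": 0, "az": 0, "claw": 4.0}, {"tx": 0, "ty": 0, "tz": 0, "ax": 0, "ay": 0, "az": 0, "claw": 4.0}]}}

```text
time_s: 4.27
tcp_pos: [0.5389, -0.3146, 0.0485]
ee_rot: [[-1.0, -0.0, -0.001], [-0.0, 1.0, -0.0], [0.001, -0.0, -1.0]]
wrist_force: [-0.1, -0.5, -1.4]
gripper_width: 0.624
gripper_force: 29.9
```

```bash
python3 - <<'E'
from h import *
p,d=capture("side"); cv2.imwrite("pics/s1.png",cv2.resize(p[90:270,240:480],None,fx=3,fy=3)[:,:,::-1])
E
```

```text
(no output)
```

View pics/s1.png

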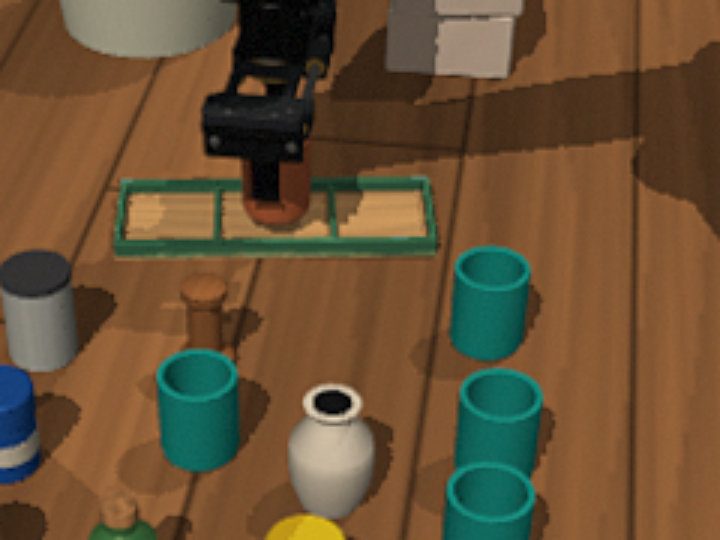

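The beaker, at crop (275,200), hangs over the middle bay, clear of both dividers. I'll lower it gently.

Call:
{"api": "drive_tool", "payload": {"rows": [{"tx": 0, "ty": 0, "tz": 0.5, "ax": 0, "ay": 0, "az": 0, "claw": 4.0}, {"tx": 0, "ty": 0, "tz": 0.4, "ax": 0, "ay": 0, "az": 0, "claw": 4.0}, {"tx": 0, "ty": 0, "tz": 0.2, "ax": 0, "ay": 0, "az": 0, "claw": 4.0}, {"tx": 0, "ty": 0, "tz": 0.2, "ax": 0, "ay": 0, "az": 0, "claw": 4.0}, {"tx": 0, "ty": 0, "tz": 0.1, "ax": 0, "ay": 0, "az": 0, "claw": 4.0}, {"tx": 0, "ty": 0, "tz": 0, "ax": 0, "ay": 0, "az": 0, "claw": 4.0}, {"tx": 0, "ty": 0, "tz": 0, "ax": 0, "ay": 0, "az": 0, "claw": 4.0}]}}

```text
time_s: 4.9
tcp_pos: [0.539, -0.3148, 0.0346]
ee_rot: [[-1.0, 0.0, 0.0], [0.0, 1.0, -0.0], [-0.0, -0.0, -1.0]]
wrist_force: [0.6, -0.5, -1.2]
gripper_width: 0.628
gripper_force: 29.9
```

Call:
{"api": "drive_tool", "payload": {"rows": [{"tx": 0, "ty": 0, "tz": 0.1, "ax": 0, "ay": 0, "az": 0, "claw": 4.0}, {"tx": 0, "ty": 0, "tz": 0.05, "ax": 0, "ay": 0, "az": 0, "claw": 4.0}, {"tx": 0, "ty": 0, "tz": 0, "ax": 0, "ay": 0, "az": 0, "claw": 4.0}]}}

```text
time_s: 5.15
tcp_pos: [0.5392, -0.3148, 0.0335]
ee_rot: [[-1.0, 0.0, 0.001], [0.0, 1.0, -0.0], [-0.001, -0.0, -1.0]]
wrist_force: [-0.3, -0.2, 0.7]
gripper_width: 0.629
gripper_force: 29.9
```

Call:
{"api": "drive_tool", "payload": {"rows": [{"tx": 0, "ty": 0, "tz": 0, "ax": 0, "ay": 0, "az": 0, "claw": 6.0}, {"tx": 0, "ty": 0, "tz": 0, "ax": 0, "ay": 0, "az": 0, "claw": 7.5}, {"tx": 0, "ty": 0, "tz": 0, "ax": 0, "ay": 0, "az": 0, "claw": 8.0}, {"tx": 0, "ty": 0, "tz": 0, "ax": 0, "ay": 0, "az": 0, "claw": 8.0}, {"tx": 0, "ty": 0, "tz": 0, "ax": 0, "ay": 0, "az": 0, "claw": 8.0}, {"tx": 0, "ty": 0, "tz": -1.0, "ax": 0, "ay": 0, "az": 0, "claw": 8.0}, {"tx": 0, "ty": 0, "tz": -3, "ax": 0, "ay": 0, "az": 0, "claw": 8.0}, {"tx": 0, "ty": 0, "tz": -4, "ax": 0, "ay": 0, "az": 0, "claw": 8.0}, {"tx": 0, "ty": 0, "tz": -4, "ax": 0, "ay": 0, "az": 0, "claw": 8.0}, {"tx": 0, "ty": 0, "tz": 0, "ax": 0, "ay": 0, "az": 0, "claw": 8.7}]}}

```text
time_s: 5.98
tcp_pos: [0.5438, -0.3173, 0.1637]
ee_rot: [[-1.0, -0.002, 0.016], [-0.002, 1.0, -0.008], [-0.016, -0.008, -1.0]]
wrist_force: [0.5, 0.2, 1.0]
gripper_width: 0.943
gripper_force: 0.0
```

Call:
{"api": "drive_tool", "payload": {"rows": [{"tx": -1.5, "ty": 3.5, "tz": 0, "ax": 0, "ay": 0, "az": 0, "claw": 8.7}, {"tx": -1.5, "ty": 3.5, "tz": 0, "ax": 0, "ay": 0, "az": 0, "claw": 8.7}, {"tx": -1.5, "ty": 3.5, "tz": 0, "ax": 0, "ay": 0, "az": 0, "claw": 8.7}, {"tx": -1.5, "ty": 3.5, "tz": 0, "ax": 0, "ay": 0, "az": 0, "claw": 8.7}, {"tx": -1.5, "ty": 3.5, "tz": 0, "ax": 0, "ay": 0, "az": 0, "claw": 8.7}, {"tx": -1.5, "ty": 3.5, "tz": 0, "ax": 0, "ay": 0, "az": 0, "claw": 8.7}, {"tx": -1.5, "ty": 3.5, "tz": 0, "ax": 0, "ay": 0, "az": 0, "claw": 8.7}, {"tx": -1.5, "ty": 3.5, "tz": 0, "ax": 0, "ay": 0, "az": 0, "claw": 8.7}, {"tx": -1.5, "ty": 3.5, "tz": 0, "ax": 0, "ay": 0, "az": 0, "claw": 8.7}, {"tx": 0, "ty": 0, "tz": 2, "ax": 0, "ay": 0, "az": 0, "claw": 8.7}]}}

```text
time_s: 6.82
tcp_pos: [0.6796, 0.0064, 0.1377]
ee_rot: [[-1.0, -0.007, 0.012], [-0.007, 1.0, 0.001], [-0.012, 0.001, -1.0]]
wrist_force: [0.2, -0.8, 0.3]
gripper_width: 0.998
gripper_force: 0.0
```

```bash
python3 - <<'E'
from h import *
print(sense()["tcp_pos"])
p,d=capture("side");W=cloud("side",d)
m=(d>0)&(W[...,2]>.05)&(W[...,2]<.09)&(np.hypot(W[...,0]-.539,W[...,1]+.316)<.07)
q=W[m]; zt=np.percentile(q[:,2],98);t=q[q[:,2]>zt-.008]
print(zt,cv2.minEnclosingCircle(t[:,:2].astype(np.float32)))
E
```

```text
[0.67959285 0.00643953 0.13773586]
0.07211098348146966 ((0.5327754020690918, -0.3119482100009918), 0.03304504230618477)
```

Call:
{"api": "drive_tool", "payload": {"rows": [{"tx": 0, "ty": 0, "tz": 1, "ax": 0, "ay": 0, "az": 0, "claw": 8.7}, {"tx": 0, "ty": 0, "tz": 1, "ax": 0, "ay": 0, "az": 0, "claw": 8.7}, {"tx": 0, "ty": 0, "tz": 0, "ax": 0, "ay": 0, "az": 0, "claw": 8.7}, {"tx": 0, "ty": 0, "tz": 0, "ax": 0, "ay": 0, "az": 0, "claw": 8.7}]}}

```text
time_s: 7.2
tcp_pos: [0.6734, -0.0011, 0.1127]
ee_rot: [[-1.0, 0.002, -0.001], [0.002, 1.0, -0.001], [0.001, -0.001, -1.0]]
wrist_force: [0.2, 0.1, -0.0]
gripper_width: 0.995
gripper_force: 0.0
```

Call:
{"api": "drive_tool", "payload": {"rows": [{"tx": -0.1, "ty": 0.5, "tz": 2, "ax": 0, "ay": 0, "az": 0, "claw": 8.7}, {"tx": 0, "ty": 0, "tz": 2.7, "ax": 0, "ay": 0, "az": 0, "claw": 8.7}, {"tx": 0, "ty": 0, "tz": 2.5, "ax": 0, "ay": 0, "az": 0, "claw": 8.7}, {"tx": 0, "ty": 0, "tz": 1.5, "ax": 0, "ay": 0, "az": 0, "claw": 8.7}, {"tx": 0, "ty": 0, "tz": 0, "ax": 0, "ay": 0, "az": 0, "claw": 6.5}, {"tx": 0, "ty": 0, "tz": 0, "ax": 0, "ay": 0, "az": 0, "claw": 5.0}, {"tx": 0, "ty": 0, "tz": 0, "ax": 0, "ay": 0, "az": 0, "claw": 3.5}, {"tx": 0, "ty": 0, "tz": 0, "ax": 0, "ay": 0, "az": 0, "claw": 3.5}, {"tx": 0, "ty": 0, "tz": 0, "ax": 0, "ay": 0, "az": 0, "claw": 3.5}, {"tx": 0, "ty": 0, "tz": 0, "ax": 0, "ay": 0, "az": 0, "claw": 3.5}]}}

```text
time_s: 8.03
tcp_pos: [0.6757, 0.0052, 0.0275]
ee_rot: [[-1.0, 0.0, 0.002], [0.0, 1.0, 0.0], [-0.002, 0.0, -1.0]]
wrist_force: [-0.8, -1.3, 0.4]
gripper_width: 0.63
gripper_force: 0.5
```

Call:
{"api": "drive_tool", "payload": {"rows": [{"tx": 0, "ty": 0, "tz": 0, "ax": 0, "ay": 0, "az": 0, "claw": 3.5}, {"tx": 0, "ty": 0, "tz": 0, "ax": 0, "ay": 0, "az": 0, "claw": 3.5}, {"tx": 0, "ty": 0, "tz": 0, "ax": 0, "ay": 0, "az": 0, "claw": 3.5}]}}

```text
time_s: 8.28
tcp_pos: [0.6756, 0.0049, 0.0272]
ee_rot: [[-1.0, -0.0, 0.002], [-0.0, 1.0, -0.0], [-0.002, -0.0, -1.0]]
wrist_force: [0.2, -2.0, 4.7]
gripper_width: 0.559
gripper_force: 29.9
```

Call:
{"api": "drive_tool", "payload": {"rows": [{"tx": 0, "ty": 0, "tz": -1.5, "ax": 0, "ay": 0, "az": 0, "claw": 3.5}, {"tx": 0, "ty": 0, "tz": -3, "ax": 0, "ay": 0, "az": 0, "claw": 3.5}, {"tx": 0, "ty": 0, "tz": -3.5, "ax": 0, "ay": 0, "az": 0, "claw": 3.5}, {"tx": 0, "ty": 0, "tz": -2.5, "ax": 0, "ay": 0, "az": 0, "claw": 3.5}, {"tx": 0, "ty": -2, "tz": 0, "ax": 0, "ay": 0, "az": 0, "claw": 3.5}, {"tx": 0.5, "ty": -3, "tz": 0, "ax": 0, "ay": 0, "az": 0, "claw": 3.5}, {"tx": 0.5, "ty": -3.5, "tz": 0, "ax": 0, "ay": 0, "az": 0, "claw": 3.5}, {"tx": 0.5, "ty": -3.5, "tz": 0, "ax": 0, "ay": 0, "az": 0, "claw": 3.5}, {"tx": 0.5, "ty": -3.5, "tz": 0, "ax": 0, "ay": 0, "az": 0, "claw": 3.5}, {"tx": 0.5, "ty": -3.5, "tz": 0, "ax": 0, "ay": 0, "az": 0, "claw": 3.5}]}}

```text
time_s: 9.12
tcp_pos: [0.649, -0.1855, 0.1299]
ee_rot: [[-1.0, -0.0, -0.002], [-0.0, 1.0, 0.001], [0.002, 0.001, -1.0]]
wrist_force: [0.6, 0.3, -2.3]
gripper_width: 0.557
gripper_force: 29.9
```

Call:
{"api": "drive_tool", "payload": {"rows": [{"tx": 0.6, "ty": -3.5, "tz": 0, "ax": 0, "ay": 0, "az": 0, "claw": 3.5}, {"tx": 0.6, "ty": -3.5, "tz": 0, "ax": 0, "ay": 0, "az": 0, "claw": 3.5}, {"tx": 0.6, "ty": -3, "tz": 0, "ax": 0, "ay": 0, "az": 0, "claw": 3.5}, {"tx": 0.6, "ty": -1.6, "tz": 0, "ax": 0, "ay": 0, "az": 0, "claw": 3.5}, {"tx": 0, "ty": 0, "tz": 1, "ax": 0, "ay": 0, "az": 0, "claw": 3.5}, {"tx": 0, "ty": 0, "tz": 2, "ax": 0, "ay": 0, "az": 0, "claw": 3.5}, {"tx": 0, "ty": 0, "tz": 2, "ax": 0, "ay": 0, "az": 0, "claw": 3.5}, {"tx": 0, "ty": 0, "tz": 0, "ax": 0, "ay": 0, "az": 0, "claw": 3.5}, {"tx": 0, "ty": 0, "tz": 0, "ax": 0, "ay": 0, "az": 0, "claw": 3.5}]}}

```text
time_s: 9.87
tcp_pos: [0.6248, -0.2997, 0.0789]
ee_rot: [[-1.0, -0.0, -0.004], [-0.0, 1.0, 0.001], [0.004, 0.001, -1.0]]
wrist_force: [-0.7, -1.2, -0.5]
gripper_width: 0.56
gripper_force: 29.9
```

Call:
{"api": "drive_tool", "payload": {"rows": [{"tx": -0.2, "ty": -0.1, "tz": 1.4, "ax": 0, "ay": 0, "az": 0, "claw": 3.5}, {"tx": 0, "ty": 0, "tz": 1.6, "ax": 0, "ay": 0, "az": 0, "claw": 3.5}, {"tx": 0, "ty": 0, "tz": 0.8, "ax": 0, "ay": 0, "az": 0, "claw": 3.5}, {"tx": 0, "ty": 0, "tz": 0.4, "ax": 0, "ay": 0, "az": 0, "claw": 3.5}, {"tx": 0, "ty": 0, "tz": 0.2, "ax": 0, "ay": 0, "az": 0, "claw": 3.5}, {"tx": 0, "ty": 0, "tz": 0.1, "ax": 0, "ay": 0, "az": 0, "claw": 3.5}, {"tx": 0, "ty": 0, "tz": 0.0, "ax": 0, "ay": 0, "az": 0, "claw": 3.5}, {"tx": 0, "ty": 0, "tz": 0, "ax": 0, "ay": 0, "az": 0, "claw": 3.5}]}}

```text
time_s: 10.53
tcp_pos: [0.6285, -0.3019, 0.0369]
ee_rot: [[-1.0, 0.0, 0.001], [0.0, 1.0, -0.001], [-0.001, -0.001, -1.0]]
wrist_force: [-0.5, -0.1, -1.1]
gripper_width: 0.558
gripper_force: 29.9
```

Call:
{"api": "drive_tool", "payload": {"rows": [{"tx": 0, "ty": 0, "tz": 0.2, "ax": 0, "ay": 0, "az": 0, "claw": 3.5}, {"tx": 0, "ty": 0, "tz": 0.15, "ax": 0, "ay": 0, "az": 0, "claw": 3.5}, {"tx": 0, "ty": 0, "tz": 0.1, "ax": 0, "ay": 0, "az": 0, "claw": 3.5}, {"tx": 0, "ty": 0, "tz": 0, "ax": 0, "ay": 0, "az": 0, "claw": 3.5}, {"tx": 0, "ty": 0, "tz": 0, "ax": 0, "ay": 0, "az": 0, "claw": 3.5}]}}

```text
time_s: 10.95
tcp_pos: [0.6282, -0.3018, 0.0323]
ee_rot: [[-1.0, -0.0, 0.001], [-0.0, 1.0, -0.0], [-0.001, -0.0, -1.0]]
wrist_force: [-1.1, 1.1, 1.7]
gripper_width: 0.553
gripper_force: 29.9
```

Call:
{"api": "drive_tool", "payload": {"rows": [{"tx": 0, "ty": 0, "tz": 0, "ax": 0, "ay": 0, "az": 0, "claw": 6.0}, {"tx": 0, "ty": 0, "tz": 0, "ax": 0, "ay": 0, "az": 0, "claw": 7.5}, {"tx": 0, "ty": 0, "tz": 0, "ax": 0, "ay": 0, "az": 0, "claw": 8.0}, {"tx": 0, "ty": 0, "tz": 0, "ax": 0, "ay": 0, "az": 0, "claw": 8.0}, {"tx": 0, "ty": 0, "tz": 0, "ax": 0, "ay": 0, "az": 0, "claw": 8.0}, {"tx": 0, "ty": 0, "tz": -1.0, "ax": 0, "ay": 0, "az": 0, "claw": 8.0}, {"tx": 0, "ty": 0, "tz": -3, "ax": 0, "ay": 0, "az": 0, "claw": 8.0}, {"tx": 0, "ty": 0, "tz": -4, "ax": 0, "ay": 0, "az": 0, "claw": 8.0}, {"tx": 0, "ty": 0, "tz": -4, "ax": 0, "ay": 0, "az": 0, "claw": 8.0}, {"tx": 0, "ty": 0, "tz": 0, "ax": 0, "ay": 0, "az": 0, "claw": 8.7}]}}

```text
time_s: 11.78
tcp_pos: [0.6328, -0.3041, 0.1632]
ee_rot: [[-1.0, -0.002, 0.017], [-0.002, 1.0, -0.008], [-0.017, -0.008, -1.0]]
wrist_force: [1.7, 0.2, 2.6]
gripper_width: 0.946
gripper_force: 0.0
```

Call:
{"api": "drive_tool", "payload": {"rows": [{"tx": 2, "ty": 3.2, "tz": 0, "ax": 0, "ay": 0, "az": 0, "claw": 8.7}, {"tx": 2, "ty": 3.4, "tz": 0, "ax": 0, "ay": 0, "az": 0, "claw": 8.7}, {"tx": 2, "ty": 3.4, "tz": 0, "ax": 0, "ay": 0, "az": 0, "claw": 8.7}, {"tx": 2, "ty": 3.4, "tz": 0, "ax": 0, "ay": 0, "az": 0, "claw": 8.7}, {"tx": 2, "ty": 3.4, "tz": 0, "ax": 0, "ay": 0, "az": 0, "claw": 8.7}, {"tx": 2, "ty": 3.4, "tz": 0, "ax": 0, "ay": 0, "az": 0, "claw": 8.7}, {"tx": 2, "ty": 3.4, "tz": 0, "ax": 0, "ay": 0, "az": 0, "claw": 8.7}, {"tx": 2, "ty": 3.4, "tz": 0, "ax": 0, "ay": 0, "az": 0, "claw": 8.7}, {"tx": 2, "ty": 3, "tz": 0, "ax": 0, "ay": 0, "az": 0, "claw": 8.7}, {"tx": 0, "ty": 0, "tz": 0, "ax": 0, "ay": 0, "az": 0, "claw": 8.7}]}}

```text
time_s: 12.62
tcp_pos: [0.4451, 0.0015, 0.1524]
ee_rot: [[-1.0, -0.005, 0.001], [-0.005, 1.0, 0.001], [-0.001, 0.001, -1.0]]
wrist_force: [-0.5, -0.8, -0.5]
gripper_width: 1.001
gripper_force: 0.0
```

Call:
{"api": "drive_tool", "payload": {"rows": [{"tx": 0, "ty": 0, "tz": 1, "ax": 0, "ay": 0, "az": 0, "claw": 8.7}, {"tx": 0, "ty": 0, "tz": 1, "ax": 0, "ay": 0, "az": 0, "claw": 8.7}, {"tx": 0, "ty": 0, "tz": 0, "ax": 0, "ay": 0, "az": 0, "claw": 8.7}, {"tx": 0, "ty": 0, "tz": 0, "ax": 0, "ay": 0, "az": 0, "claw": 8.7}]}}

```text
time_s: 12.95
tcp_pos: [0.4482, -0.0019, 0.1318]
ee_rot: [[-1.0, 0.0, 0.0], [0.0, 1.0, -0.0], [-0.0, -0.0, -1.0]]
wrist_force: [-1.2, 0.1, 0.3]
gripper_width: 0.997
gripper_force: 0.0
```

Call:
{"api": "drive_tool", "payload": {"rows": [{"tx": 0.3, "ty": 0.3, "tz": 2, "ax": 0, "ay": 0, "az": 0, "claw": 8.7}, {"tx": 0, "ty": 0, "tz": 3, "ax": 0, "ay": 0, "az": 0, "claw": 8.7}, {"tx": 0, "ty": 0, "tz": 3, "ax": 0, "ay": 0, "az": 0, "claw": 8.7}, {"tx": 0, "ty": 0, "tz": 2, "ax": 0, "ay": 0, "az": 0, "claw": 8.7}, {"tx": 0, "ty": 0, "tz": 1, "ax": 0, "ay": 0, "az": 0, "claw": 8.7}, {"tx": 0, "ty": 0, "tz": 0, "ax": 0, "ay": 0, "az": 0, "claw": 8.7}, {"tx": 0, "ty": 0, "tz": 0, "ax": 0, "ay": 0, "az": 0, "claw": 8.7}]}}

```text
time_s: 13.53
tcp_pos: [0.4457, 0.0011, 0.0218]
ee_rot: [[-1.0, 0.0, 0.0], [0.0, 1.0, -0.0], [-0.0, -0.0, -1.0]]
wrist_force: [-0.5, -0.6, 0.3]
gripper_width: 0.998
gripper_force: 0.0
```

Call:
{"api": "drive_tool", "payload": {"rows": [{"tx": -0.1, "ty": 0, "tz": -0.1, "ax": 0, "ay": 0, "az": 0, "claw": 7.0}, {"tx": 0, "ty": 0, "tz": 0, "ax": 0, "ay": 0, "az": 0, "claw": 6.0}, {"tx": 0, "ty": 0, "tz": 0, "ax": 0, "ay": 0, "az": 0, "claw": 5.0}, {"tx": 0, "ty": 0, "tz": 0, "ax": 0, "ay": 0, "az": 0, "claw": 4.0}, {"tx": 0, "ty": 0, "tz": 0, "ax": 0, "ay": 0, "az": 0, "claw": 4.0}, {"tx": 0, "ty": 0, "tz": 0, "ax": 0, "ay": 0, "az": 0, "claw": 4.0}, {"tx": 0, "ty": 0, "tz": 0, "ax": 0, "ay": 0, "az": 0, "claw": 4.0}, {"tx": 0, "ty": 0, "tz": 0, "ax": 0, "ay": 0, "az": 0, "claw": 4.0}, {"tx": 0, "ty": 0, "tz": 0, "ax": 0, "ay": 0, "az": 0, "claw": 4.0}]}}

```text
time_s: 14.28
tcp_pos: [0.4461, 0.0011, 0.023]
ee_rot: [[-1.0, -0.0, 0.0], [-0.0, 1.0, -0.0], [-0.0, -0.0, -1.0]]
wrist_force: [-0.8, -2.0, 6.3]
gripper_width: 0.652
gripper_force: 30.0
```

Call:
{"api": "drive_tool", "payload": {"rows": [{"tx": 0, "ty": 0, "tz": -1, "ax": 0, "ay": 0, "az": 0, "claw": 4.0}, {"tx": 0, "ty": 0, "tz": -2, "ax": 0, "ay": 0, "az": 0, "claw": 4.0}, {"tx": 0, "ty": 0, "tz": -3, "ax": 0, "ay": 0, "az": 0, "claw": 4.0}, {"tx": 0, "ty": 0, "tz": -2.5, "ax": 0, "ay": 0, "az": 0, "claw": 4.0}, {"tx": 0, "ty": 0, "tz": -2, "ax": 0, "ay": 0, "az": 0, "claw": 4.0}, {"tx": 0, "ty": 1.5, "tz": 0, "ax": 0, "ay": 0, "az": 0, "claw": 4.0}, {"tx": -0.4, "ty": 2.5, "tz": 0, "ax": 0, "ay": 0, "az": 0, "claw": 4.0}, {"tx": -0.5, "ty": 3, "tz": 0, "ax": 0, "ay": 0, "az": 0, "claw": 4.0}, {"tx": -0.5, "ty": 3, "tz": 0, "ax": 0, "ay": 0, "az": 0, "claw": 4.0}, {"tx": -0.5, "ty": 3, "tz": 0, "ax": 0, "ay": 0, "az": 0, "claw": 4.0}]}}

```text
time_s: 15.12
tcp_pos: [0.4643, 0.1324, 0.1269]
ee_rot: [[-1.0, 0.001, -0.001], [0.001, 1.0, 0.0], [0.001, 0.0, -1.0]]
wrist_force: [0.3, -0.8, -1.9]
gripper_width: 0.65
gripper_force: 30.0
```

Call:
{"api": "drive_tool", "payload": {"rows": [{"tx": -0.5, "ty": 3, "tz": 0, "ax": 0, "ay": 0, "az": 0, "claw": 4.0}, {"tx": -0.5, "ty": 3, "tz": 0, "ax": 0, "ay": 0, "az": 0, "claw": 4.0}, {"tx": -0.5, "ty": 3, "tz": 0, "ax": 0, "ay": 0, "az": 0, "claw": 4.0}, {"tx": -0.5, "ty": 3, "tz": 0, "ax": 0, "ay": 0, "az": 0, "claw": 4.0}, {"tx": -0.4, "ty": 2, "tz": 0, "ax": 0, "ay": 0, "az": 0, "claw": 4.0}, {"tx": -0.1, "ty": 1, "tz": 0, "ax": 0, "ay": 0, "az": 0, "claw": 4.0}, {"tx": 0, "ty": 0, "tz": 2, "ax": 0, "ay": 0, "az": 0, "claw": 4.0}, {"tx": 0, "ty": 0, "tz": 2, "ax": 0, "ay": 0, "az": 0, "claw": 4.0}, {"tx": 0, "ty": 0, "tz": 0, "ax": 0, "ay": 0, "az": 0, "claw": 4.0}, {"tx": 0, "ty": 0, "tz": 0, "ax": 0, "ay": 0, "az": 0, "claw": 4.0}]}}

```text
time_s: 15.95
tcp_pos: [0.489, 0.28, 0.0862]
ee_rot: [[-1.0, 0.001, -0.003], [0.001, 1.0, -0.003], [0.003, -0.003, -1.0]]
wrist_force: [0.1, 0.2, -1.9]
gripper_width: 0.649
gripper_force: 30.0
```

```bash
python3 - <<'E'
from h import *
p,d=capture("side"); cv2.imwrite("pics/s2.png",cv2.resize(p[130:430,200:520],None,fx=2,fy=2)[:,:,::-1])
E
```

```text
(no output)
```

View pics/s2.png

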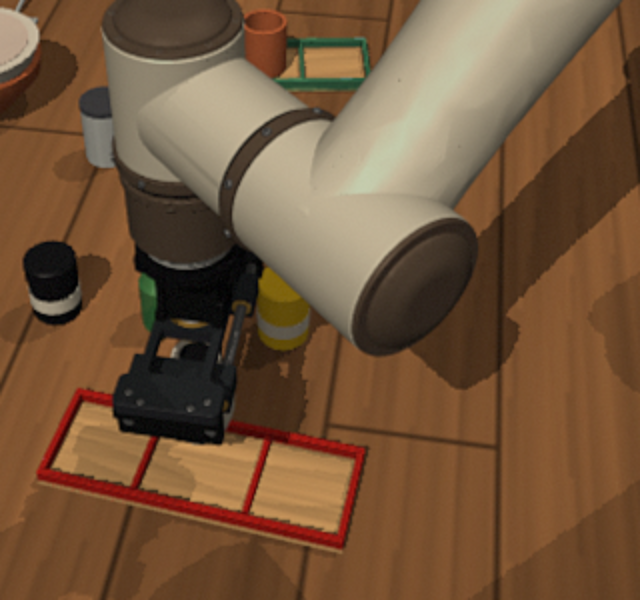

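The gripper, at crop (180,390), hides the vase as it hangs above the red middle bay. The yellow jar (283,310) and bottle are untouched. I'll lower it.

Call:
{"api": "drive_tool", "payload": {"rows": [{"tx": -0.1, "ty": 0.2, "tz": 1.4, "ax": 0, "ay": 0, "az": 0, "claw": 4.0}, {"tx": 0, "ty": 0, "tz": 2, "ax": 0, "ay": 0, "az": 0, "claw": 4.0}, {"tx": 0, "ty": 0, "tz": 1, "ax": 0, "ay": 0, "az": 0, "claw": 4.0}, {"tx": 0, "ty": 0, "tz": 0.5, "ax": 0, "ay": 0, "az": 0, "claw": 4.0}, {"tx": 0, "ty": 0, "tz": 0.4, "ax": 0, "ay": 0, "az": 0, "claw": 4.0}, {"tx": 0, "ty": 0, "tz": 0.2, "ax": 0, "ay": 0, "az": 0, "claw": 4.0}, {"tx": 0, "ty": 0, "tz": 0.1, "ax": 0, "ay": 0, "az": 0, "claw": 4.0}, {"tx": 0, "ty": 0, "tz": 0, "ax": 0, "ay": 0, "az": 0, "claw": 4.0}, {"tx": 0, "ty": 0, "tz": 0, "ax": 0, "ay": 0, "az": 0, "claw": 4.0}]}}

```text
time_s: 16.75
tcp_pos: [0.4914, 0.2836, 0.0322]
ee_rot: [[-1.0, 0.0, 0.001], [0.0, 1.0, 0.001], [-0.001, 0.001, -1.0]]
wrist_force: [-0.0, -0.1, -2.3]
gripper_width: 0.658
gripper_force: 30.0
```

Call:
{"api": "drive_tool", "payload": {"rows": [{"tx": 0, "ty": 0, "tz": 0.2, "ax": 0, "ay": 0, "az": 0, "claw": 4.0}, {"tx": 0, "ty": 0, "tz": 0.1, "ax": 0, "ay": 0, "az": 0, "claw": 4.0}, {"tx": 0, "ty": 0, "tz": 0.1, "ax": 0, "ay": 0, "az": 0, "claw": 4.0}, {"tx": 0, "ty": 0, "tz": 0, "ax": 0, "ay": 0, "az": 0, "claw": 4.0}, {"tx": 0, "ty": 0, "tz": 0, "ax": 0, "ay": 0, "az": 0, "claw": 4.0}]}}

```text
time_s: 17.17
tcp_pos: [0.4911, 0.2834, 0.0281]
ee_rot: [[-1.0, -0.0, 0.0], [-0.0, 1.0, 0.0], [-0.0, 0.0, -1.0]]
wrist_force: [-2.4, -0.6, 3.4]
gripper_width: 0.653
gripper_force: 30.0
```

Call:
{"api": "drive_tool", "payload": {"rows": [{"tx": 0, "ty": 0, "tz": 0, "ax": 0, "ay": 0, "az": 0, "claw": 6.0}, {"tx": 0, "ty": 0, "tz": 0, "ax": 0, "ay": 0, "az": 0, "claw": 7.5}, {"tx": 0, "ty": 0, "tz": 0, "ax": 0, "ay": 0, "az": 0, "claw": 8.0}, {"tx": 0, "ty": 0, "tz": 0, "ax": 0, "ay": 0, "az": 0, "claw": 8.0}, {"tx": 0, "ty": 0, "tz": 0, "ax": 0, "ay": 0, "az": 0, "claw": 8.0}, {"tx": 0, "ty": 0, "tz": -1.0, "ax": 0, "ay": 0, "az": 0, "claw": 8.0}, {"tx": 0, "ty": 0, "tz": -3, "ax": 0, "ay": 0, "az": 0, "claw": 8.0}, {"tx": 0, "ty": 0, "tz": -4, "ax": 0, "ay": 0, "az": 0, "claw": 8.0}, {"tx": 0, "ty": 0, "tz": -4, "ax": 0, "ay": 0, "az": 0, "claw": 8.0}, {"tx": 0, "ty": 0, "tz": 0, "ax": 0, "ay": 0, "az": 0, "claw": 8.7}]}}

```text
time_s: 18.0
tcp_pos: [0.4955, 0.2865, 0.1572]
ee_rot: [[-1.0, -0.002, 0.014], [-0.002, 1.0, 0.01], [-0.014, 0.01, -1.0]]
wrist_force: [0.4, 0.2, 0.6]
gripper_width: 0.942
gripper_force: 0.0
```

Call:
{"api": "drive_tool", "payload": {"rows": [{"tx": 0.9, "ty": -3.3, "tz": 0, "ax": 0, "ay": 0, "az": 0, "claw": 8.7}, {"tx": 0.9, "ty": -3.3, "tz": 0, "ax": 0, "ay": 0, "az": 0, "claw": 8.7}, {"tx": 0.9, "ty": -3.3, "tz": 0, "ax": 0, "ay": 0, "az": 0, "claw": 8.7}, {"tx": 0.9, "ty": -3.3, "tz": 0, "ax": 0, "ay": 0, "az": 0, "claw": 8.7}, {"tx": 0.9, "ty": -3.3, "tz": 0, "ax": 0, "ay": 0, "az": 0, "claw": 8.7}, {"tx": 0, "ty": 0, "tz": 2, "ax": 0, "ay": 0, "az": 0, "claw": 8.7}, {"tx": 0, "ty": 0, "tz": 2, "ax": 0, "ay": 0, "az": 0, "claw": 8.7}, {"tx": 0, "ty": 0, "tz": 0, "ax": 0, "ay": 0, "az": 0, "claw": 8.7}, {"tx": 0, "ty": 0, "tz": 0, "ax": 0, "ay": 0, "az": 0, "claw": 8.7}, {"tx": 0, "ty": 0, "tz": 0, "ax": 0, "ay": 0, "az": 0, "claw": 8.7}]}}

```text
time_s: 18.83
tcp_pos: [0.4469, 0.1189, 0.1086]
ee_rot: [[-1.0, -0.001, 0.002], [-0.001, 1.0, 0.001], [-0.002, 0.001, -1.0]]
wrist_force: [0.7, -0.3, 0.1]
gripper_width: 1.004
gripper_force: 0.0
```

Call:
{"api": "drive_tool", "payload": {"rows": [{"tx": 0, "ty": -0.3, "tz": 2, "ax": 0, "ay": 0, "az": 0, "claw": 8.7}, {"tx": 0, "ty": 0, "tz": 2.7, "ax": 0, "ay": 0, "az": 0, "claw": 8.7}, {"tx": 0, "ty": 0, "tz": 2.3, "ax": 0, "ay": 0, "az": 0, "claw": 8.7}, {"tx": 0, "ty": 0, "tz": 1.2, "ax": 0, "ay": 0, "az": 0, "claw": 8.7}, {"tx": 0, "ty": 0, "tz": 0, "ax": 0, "ay": 0, "az": 0, "claw": 7}, {"tx": 0, "ty": 0, "tz": 0, "ax": 0, "ay": 0, "az": 0, "claw": 5.0}, {"tx": 0, "ty": 0, "tz": 0, "ax": 0, "ay": 0, "az": 0, "claw": 3.5}, {"tx": 0, "ty": 0, "tz": 0, "ax": 0, "ay": 0, "az": 0, "claw": 3.5}, {"tx": 0, "ty": 0, "tz": 0, "ax": 0, "ay": 0, "az": 0, "claw": 3.5}, {"tx": 0, "ty": 0, "tz": 0, "ax": 0, "ay": 0, "az": 0, "claw": 3.5}]}}

```text
time_s: 19.67
tcp_pos: [0.4465, 0.1156, 0.0265]
ee_rot: [[-1.0, 0.0, 0.002], [0.0, 1.0, 0.001], [-0.002, 0.001, -1.0]]
wrist_force: [-0.4, -0.2, 0.1]
gripper_width: 0.634
gripper_force: 0.0
```

Call:
{"api": "drive_tool", "payload": {"rows": [{"tx": 0, "ty": 0, "tz": 0, "ax": 0, "ay": 0, "az": 0, "claw": 3.5}, {"tx": 0, "ty": 0, "tz": 0, "ax": 0, "ay": 0, "az": 0, "claw": 3.5}, {"tx": 0, "ty": 0, "tz": 0, "ax": 0, "ay": 0, "az": 0, "claw": 3.5}]}}

```text
time_s: 19.92
tcp_pos: [0.4463, 0.1153, 0.0261]
ee_rot: [[-1.0, -0.0, 0.001], [-0.0, 1.0, 0.0], [-0.001, 0.0, -1.0]]
wrist_force: [-0.1, -1.5, 4.5]
gripper_width: 0.561
gripper_force: 29.9
```

Call:
{"api": "drive_tool", "payload": {"rows": [{"tx": 0, "ty": 0, "tz": -1.5, "ax": 0, "ay": 0, "az": 0, "claw": 3.5}, {"tx": 0, "ty": 0, "tz": -3, "ax": 0, "ay": 0, "az": 0, "claw": 3.5}, {"tx": 0, "ty": 0, "tz": -3.5, "ax": 0, "ay": 0, "az": 0, "claw": 3.5}, {"tx": 0, "ty": 0, "tz": -2.5, "ax": 0, "ay": 0, "az": 0, "claw": 3.5}, {"tx": 0.7, "ty": 2.5, "tz": 0, "ax": 0, "ay": 0, "az": 0, "claw": 3.5}, {"tx": 0.7, "ty": 3.2, "tz": 0, "ax": 0, "ay": 0, "az": 0, "claw": 3.5}, {"tx": 0.8, "ty": 3.5, "tz": 0, "ax": 0, "ay": 0, "az": 0, "claw": 3.5}, {"tx": 0.8, "ty": 3.5, "tz": 0, "ax": 0, "ay": 0, "az": 0, "claw": 3.5}, {"tx": 0.7, "ty": 3, "tz": 0, "ax": 0, "ay": 0, "az": 0, "claw": 3.5}, {"tx": 0.5, "ty": 1.8, "tz": 0, "ax": 0, "ay": 0, "az": 0, "claw": 3.5}]}}

```text
time_s: 20.75
tcp_pos: [0.4032, 0.293, 0.1301]
ee_rot: [[-1.0, -0.002, -0.0], [-0.002, 1.0, 0.001], [0.0, 0.001, -1.0]]
wrist_force: [-0.5, 0.5, -2.3]
gripper_width: 0.565
gripper_force: 29.9
```

Call:
{"api": "drive_tool", "payload": {"rows": [{"tx": 0, "ty": 0, "tz": 1.5, "ax": 0, "ay": 0, "az": 0, "claw": 3.5}, {"tx": 0, "ty": 0, "tz": 2.5, "ax": 0, "ay": 0, "az": 0, "claw": 3.5}, {"tx": 0, "ty": 0, "tz": 2, "ax": 0, "ay": 0, "az": 0, "claw": 3.5}, {"tx": 0, "ty": 0, "tz": 0, "ax": 0, "ay": 0, "az": 0, "claw": 3.5}, {"tx": 0, "ty": 0, "tz": 0, "ax": 0, "ay": 0, "az": 0, "claw": 3.5}]}}

```text
time_s: 21.17
tcp_pos: [0.4034, 0.2895, 0.0695]
ee_rot: [[-1.0, 0.0, -0.002], [0.0, 1.0, -0.003], [0.002, -0.003, -1.0]]
wrist_force: [0.5, 0.4, -0.4]
gripper_width: 0.562
gripper_force: 29.9
```

Contact is expected at TCP z = 0.0311, so 3.85 cm to go.

Call:
{"api": "drive_tool", "payload": {"rows": [{"tx": -0.1, "ty": 0, "tz": 1.2, "ax": 0, "ay": 0, "az": 0, "claw": 3.5}, {"tx": 0, "ty": 0, "tz": 1.2, "ax": 0, "ay": 0, "az": 0, "claw": 3.5}, {"tx": 0, "ty": 0, "tz": 0.6, "ax": 0, "ay": 0, "az": 0, "claw": 3.5}, {"tx": 0, "ty": 0, "tz": 0.3, "ax": 0, "ay": 0, "az": 0, "claw": 3.5}, {"tx": 0, "ty": 0, "tz": 0.2, "ax": 0, "ay": 0, "az": 0, "claw": 3.5}, {"tx": 0, "ty": 0, "tz": 0.1, "ax": 0, "ay": 0, "az": 0, "claw": 3.5}, {"tx": 0, "ty": 0, "tz": 0, "ax": 0, "ay": 0, "az": 0, "claw": 3.5}, {"tx": 0, "ty": 0, "tz": 0, "ax": 0, "ay": 0, "az": 0, "claw": 3.5}]}}

```text
time_s: 21.83
tcp_pos: [0.4053, 0.2906, 0.0351]
ee_rot: [[-1.0, 0.0, 0.001], [0.0, 1.0, 0.001], [-0.001, 0.001, -1.0]]
wrist_force: [0.4, 0.1, -1.4]
gripper_width: 0.557
gripper_force: 29.9
```

Call:
{"api": "drive_tool", "payload": {"rows": [{"tx": 0, "ty": 0, "tz": 0.2, "ax": 0, "ay": 0, "az": 0, "claw": 3.5}, {"tx": 0, "ty": 0, "tz": 0.1, "ax": 0, "ay": 0, "az": 0, "claw": 3.5}, {"tx": 0, "ty": 0, "tz": 0.1, "ax": 0, "ay": 0, "az": 0, "claw": 3.5}, {"tx": 0, "ty": 0, "tz": 0, "ax": 0, "ay": 0, "az": 0, "claw": 3.5}, {"tx": 0, "ty": 0, "tz": 0, "ax": 0, "ay": 0, "az": 0, "claw": 3.5}]}}

```text
time_s: 22.25
tcp_pos: [0.4052, 0.2903, 0.0311]
ee_rot: [[-1.0, -0.0, 0.0], [-0.0, 1.0, 0.0], [-0.0, 0.0, -1.0]]
wrist_force: [-1.2, -0.6, 4.3]
gripper_width: 0.56
gripper_force: 29.9
```

Call:
{"api": "drive_tool", "payload": {"rows": [{"tx": 0, "ty": 0, "tz": 0, "ax": 0, "ay": 0, "az": 0, "claw": 6.0}, {"tx": 0, "ty": 0, "tz": 0, "ax": 0, "ay": 0, "az": 0, "claw": 7.5}, {"tx": 0, "ty": 0, "tz": 0, "ax": 0, "ay": 0, "az": 0, "claw": 8.0}, {"tx": 0, "ty": 0, "tz": 0, "ax": 0, "ay": 0, "az": 0, "claw": 8.0}, {"tx": 0, "ty": 0, "tz": 0, "ax": 0, "ay": 0, "az": 0, "claw": 8.0}, {"tx": 0, "ty": 0, "tz": -1.0, "ax": 0, "ay": 0, "az": 0, "claw": 8.0}, {"tx": 0, "ty": 0, "tz": -3, "ax": 0, "ay": 0, "az": 0, "claw": 8.0}, {"tx": 0, "ty": 0, "tz": -4, "ax": 0, "ay": 0, "az": 0, "claw": 8.0}, {"tx": 0, "ty": 0, "tz": -4, "ax": 0, "ay": 0, "az": 0, "claw": 8.0}, {"tx": 0, "ty": 0, "tz": 0, "ax": 0, "ay": 0, "az": 0, "claw": 8.0}]}}

```text
time_s: 23.08
tcp_pos: [0.4088, 0.294, 0.1585]
ee_rot: [[-1.0, -0.002, 0.012], [-0.002, 1.0, 0.011], [-0.012, 0.011, -1.0]]
wrist_force: [0.4, 1.1, -0.3]
gripper_width: 0.922
gripper_force: 0.0
```

Call:
{"api": "drive_tool", "payload": {"rows": [{"tx": -1.5, "ty": -3.8, "tz": 0, "ax": 0, "ay": 0, "az": 0, "claw": 7.0}, {"tx": -1.5, "ty": -3.8, "tz": 0, "ax": 0, "ay": 0, "az": 0, "claw": 7.0}, {"tx": -1.5, "ty": -3.8, "tz": 0, "ax": 0, "ay": 0, "az": 0, "claw": 7.0}, {"tx": -1.5, "ty": -3.8, "tz": 0, "ax": 0, "ay": 0, "az": 0, "claw": 7.0}, {"tx": -1.5, "ty": -3.8, "tz": 0, "ax": 0, "ay": 0, "az": 0, "claw": 7.0}, {"tx": -1.5, "ty": -3.8, "tz": 0, "ax": 0, "ay": 0, "az": 0, "claw": 7.0}, {"tx": -1.5, "ty": -3.8, "tz": 0, "ax": 0, "ay": 0, "az": 0, "claw": 7.0}, {"tx": -1.5, "ty": -3.8, "tz": 0, "ax": 0, "ay": 0, "az": 0, "claw": 7.0}, {"tx": -1.5, "ty": -3.8, "tz": 0, "ax": 0, "ay": 0, "az": 0, "claw": 7.0}, {"tx": -1.5, "ty": -3.8, "tz": 0, "ax": 0, "ay": 0, "az": 0, "claw": 7.0}]}}

```text
time_s: 23.92
tcp_pos: [0.5553, -0.0918, 0.1503]
ee_rot: [[-1.0, 0.0, 0.0], [0.0, 1.0, 0.0], [-0.0, 0.0, -1.0]]
wrist_force: [0.4, 0.7, -0.3]
gripper_width: 0.807
gripper_force: 0.0
```

Call:
{"api": "drive_tool", "payload": {"rows": [{"tx": 0, "ty": -3.4, "tz": 0, "ax": 0, "ay": 0, "az": 0, "claw": 7.0}, {"tx": 0, "ty": 0, "tz": 1, "ax": 0, "ay": 0, "az": 0, "claw": 7.0}, {"tx": 0, "ty": 0, "tz": 1, "ax": 0, "ay": 0, "az": 0, "claw": 7.0}, {"tx": 0, "ty": 0, "tz": 0, "ax": 0, "ay": 0, "az": 0, "claw": 7.0}, {"tx": 0, "ty": 0, "tz": 0, "ax": 0, "ay": 0, "az": 0, "claw": 7.0}, {"tx": 0, "ty": 0, "tz": 0, "ax": 0, "ay": 0, "az": 0, "claw": 7.0}]}}

```text
time_s: 24.42
tcp_pos: [0.5551, -0.1226, 0.1306]
ee_rot: [[-1.0, -0.002, 0.0], [-0.002, 1.0, -0.0], [-0.0, -0.0, -1.0]]
wrist_force: [-0.3, 0.3, 0.5]
gripper_width: 0.807
gripper_force: 0.0
```

Call:
{"api": "drive_tool", "payload": {"rows": [{"tx": -0.1, "ty": -0.1, "tz": 2, "ax": 0, "ay": 0, "az": 0, "claw": 7.0}, {"tx": 0, "ty": 0, "tz": 3, "ax": 0, "ay": 0, "az": 0, "claw": 7.0}, {"tx": 0, "ty": 0, "tz": 3, "ax": 0, "ay": 0, "az": 0, "claw": 7.0}, {"tx": 0, "ty": 0, "tz": 2, "ax": 0, "ay": 0, "az": 0, "claw": 7.0}, {"tx": 0, "ty": 0, "tz": 0.8, "ax": 0, "ay": 0, "az": 0, "claw": 7.0}, {"tx": 0, "ty": 0, "tz": 0, "ax": 0, "ay": 0, "az": 0, "claw": 5.5}, {"tx": 0, "ty": 0, "tz": 0, "ax": 0, "ay": 0, "az": 0, "claw": 4}, {"tx": 0, "ty": 0, "tz": 0, "ax": 0, "ay": 0, "az": 0, "claw": 3}, {"tx": 0, "ty": 0, "tz": 0, "ax": 0, "ay": 0, "az": 0, "claw": 2}, {"tx": 0, "ty": 0, "tz": 0, "ax": 0, "ay": 0, "az": 0, "claw": 1.5}]}}

```text
time_s: 25.25
tcp_pos: [0.5569, -0.1247, 0.024]
ee_rot: [[-1.0, -0.0, 0.003], [-0.0, 1.0, 0.0], [-0.003, 0.0, -1.0]]
wrist_force: [-0.1, 0.7, 0.4]
gripper_width: 0.511
gripper_force: 0.0
```

Call:
{"api": "drive_tool", "payload": {"rows": [{"tx": 0, "ty": 0, "tz": 0, "ax": 0, "ay": 0, "az": 0, "claw": 1.5}, {"tx": 0, "ty": 0, "tz": 0, "ax": 0, "ay": 0, "az": 0, "claw": 1.5}, {"tx": 0, "ty": 0, "tz": 0, "ax": 0, "ay": 0, "az": 0, "claw": 1.5}, {"tx": 0, "ty": 0, "tz": 0, "ax": 0, "ay": 0, "az": 0, "claw": 1.5}]}}

```text
time_s: 25.58
tcp_pos: [0.5566, -0.1249, 0.0233]
ee_rot: [[-1.0, -0.0, 0.001], [-0.0, 1.0, -0.0], [-0.001, -0.0, -1.0]]
wrist_force: [-0.1, -0.2, 3.8]
gripper_width: 0.369
gripper_force: 30.0
```

The opening matches the handle, given the offset seen in the earlier grips. I'll lift and carry it to the red tray's far bay.

Call:
{"api": "drive_tool", "payload": {"rows": [{"tx": 0, "ty": 0, "tz": -1.5, "ax": 0, "ay": 0, "az": 0, "claw": 1.5}, {"tx": 0, "ty": 0, "tz": -3, "ax": 0, "ay": 0, "az": 0, "claw": 1.5}, {"tx": 0, "ty": 0, "tz": -3.5, "ax": 0, "ay": 0, "az": 0, "claw": 1.5}, {"tx": 0, "ty": 0, "tz": -3, "ax": 0, "ay": 0, "az": 0, "claw": 1.5}, {"tx": 0, "ty": 1.5, "tz": 0, "ax": 0, "ay": 0, "az": 0, "claw": 1.5}, {"tx": -0.1, "ty": 3, "tz": 0, "ax": 0, "ay": 0, "az": 0, "claw": 1.5}, {"tx": -0.2, "ty": 3.5, "tz": 0, "ax": 0, "ay": 0, "az": 0, "claw": 1.5}, {"tx": -0.2, "ty": 3.5, "tz": 0, "ax": 0, "ay": 0, "az": 0, "claw": 1.5}, {"tx": -0.2, "ty": 3.5, "tz": 0, "ax": 0, "ay": 0, "az": 0, "claw": 1.5}, {"tx": -0.2, "ty": 3.5, "tz": 0, "ax": 0, "ay": 0, "az": 0, "claw": 1.5}]}}

```text
time_s: 26.42
tcp_pos: [0.5644, 0.0617, 0.1322]
ee_rot: [[-1.0, 0.001, -0.001], [0.001, 1.0, -0.0], [0.001, -0.0, -1.0]]
wrist_force: [1.2, -0.6, 0.0]
gripper_width: 0.37
gripper_force: 30.0
```

Call:
{"api": "drive_tool", "payload": {"rows": [{"tx": -0.2, "ty": 3.5, "tz": 0, "ax": 0, "ay": 0, "az": 0, "claw": 1.5}, {"tx": -0.2, "ty": 3.5, "tz": 0, "ax": 0, "ay": 0, "az": 0, "claw": 1.5}, {"tx": -0.2, "ty": 3.5, "tz": 0, "ax": 0, "ay": 0, "az": 0, "claw": 1.5}, {"tx": -0.2, "ty": 3.5, "tz": 0, "ax": 0, "ay": 0, "az": 0, "claw": 1.5}, {"tx": -0.2, "ty": 3.5, "tz": 0, "ax": 0, "ay": 0, "az": 0, "claw": 1.5}, {"tx": -0.2, "ty": 2.5, "tz": 0, "ax": 0, "ay": 0, "az": 0, "claw": 1.5}, {"tx": -0.1, "ty": 1.2, "tz": 0, "ax": 0, "ay": 0, "az": 0, "claw": 1.5}, {"tx": 0, "ty": 0, "tz": 2, "ax": 0, "ay": 0, "az": 0, "claw": 1.5}, {"tx": 0, "ty": 0, "tz": 2, "ax": 0, "ay": 0, "az": 0, "claw": 1.5}, {"tx": 0, "ty": 0, "tz": 0, "ax": 0, "ay": 0, "az": 0, "claw": 1.5}]}}

```text
time_s: 27.25
tcp_pos: [0.5749, 0.2704, 0.0877]
ee_rot: [[-1.0, 0.001, -0.009], [0.001, 1.0, -0.005], [0.009, -0.005, -1.0]]
wrist_force: [-1.3, -0.4, -0.9]
gripper_width: 0.37
gripper_force: 30.0
```

```bash
python3 - <<'E'
from h import *
p,d=capture("side"); cv2.imwrite("pics/s3.png",cv2.resize(p[130:430,150:470],None,fx=2,fy=2)[:,:,::-1])
E
```

```text
(no output)
```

View pics/s3.png

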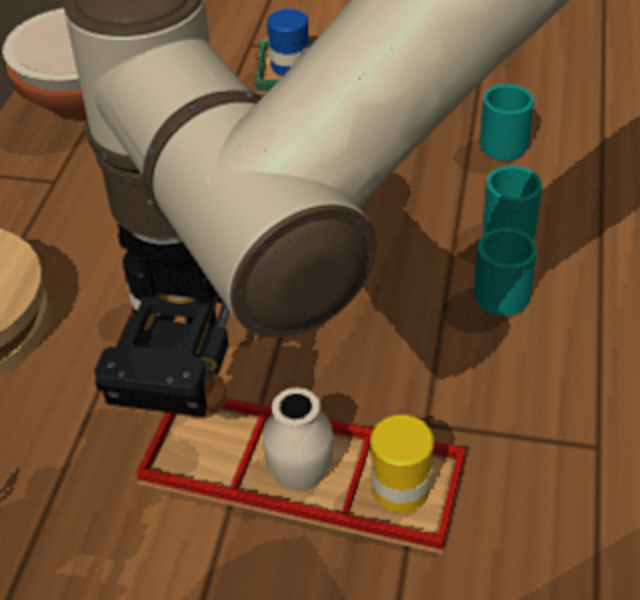

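The vase (298,440) stands in the middle bay and the yellow jar (402,465) in the near bay, both upright. The gripper with the stamp hangs over the far bay.

Call:
{"api": "drive_tool", "payload": {"rows": [{"tx": 0, "ty": 0.1, "tz": 1.4, "ax": 0, "ay": 0, "az": 0, "claw": 1.5}, {"tx": 0, "ty": 0, "tz": 2, "ax": 0, "ay": 0, "az": 0, "claw": 1.5}, {"tx": 0, "ty": 0, "tz": 1, "ax": 0, "ay": 0, "az": 0, "claw": 1.5}, {"tx": 0, "ty": 0, "tz": 0.5, "ax": 0, "ay": 0, "az": 0, "claw": 1.5}, {"tx": 0, "ty": 0, "tz": 0.3, "ax": 0, "ay": 0, "az": 0, "claw": 1.5}, {"tx": 0, "ty": 0, "tz": 0.2, "ax": 0, "ay": 0, "az": 0, "claw": 1.5}, {"tx": 0, "ty": 0, "tz": 0.1, "ax": 0, "ay": 0, "az": 0, "claw": 1.5}, {"tx": 0, "ty": 0, "tz": 0, "ax": 0, "ay": 0, "az": 0, "claw": 1.5}, {"tx": 0, "ty": 0, "tz": 0, "ax": 0, "ay": 0, "az": 0, "claw": 1.5}]}}

```text
time_s: 28.05
tcp_pos: [0.5784, 0.2735, 0.0383]
ee_rot: [[-1.0, 0.0, 0.001], [0.0, 1.0, 0.001], [-0.001, 0.001, -1.0]]
wrist_force: [0.1, 0.1, -0.6]
gripper_width: 0.369
gripper_force: 30.0
```

Call:
{"api": "drive_tool", "payload": {"rows": [{"tx": 0, "ty": 0, "tz": 0.4, "ax": 0, "ay": 0, "az": 0, "claw": 1.5}, {"tx": 0, "ty": 0, "tz": 0.3, "ax": 0, "ay": 0, "az": 0, "claw": 1.5}, {"tx": 0, "ty": 0, "tz": 0.2, "ax": 0, "ay": 0, "az": 0, "claw": 1.5}, {"tx": 0, "ty": 0, "tz": 0.05, "ax": 0, "ay": 0, "az": 0, "claw": 1.5}, {"tx": 0, "ty": 0, "tz": 0, "ax": 0, "ay": 0, "az": 0, "claw": 1.5}, {"tx": 0, "ty": 0, "tz": 0, "ax": 0, "ay": 0, "az": 0, "claw": 1.5}]}}

```text
time_s: 28.55
tcp_pos: [0.5782, 0.2732, 0.0283]
ee_rot: [[-1.0, 0.0, 0.0], [0.0, 1.0, 0.0], [-0.0, 0.0, -1.0]]
wrist_force: [0.3, -0.4, 4.1]
gripper_width: 0.368
gripper_force: 30.0
```

Contact. I'll release, lift, and back the arm out of view towards +y.

Call:
{"api": "drive_tool", "payload": {"rows": [{"tx": 0, "ty": 0, "tz": 0, "ax": 0, "ay": 0, "az": 0, "claw": 4.0}, {"tx": 0, "ty": 0, "tz": 0, "ax": 0, "ay": 0, "az": 0, "claw": 6}, {"tx": 0, "ty": 0, "tz": 0, "ax": 0, "ay": 0, "az": 0, "claw": 7.0}, {"tx": 0, "ty": 0, "tz": 0, "ax": 0, "ay": 0, "az": 0, "claw": 7.0}, {"tx": 0, "ty": 0, "tz": 0, "ax": 0, "ay": 0, "az": 0, "claw": 7.0}, {"tx": 0, "ty": 0, "tz": 0, "ax": 0, "ay": 0, "az": 0, "claw": 7.0}, {"tx": 0, "ty": 0, "tz": -1, "ax": 0, "ay": 0, "az": 0, "claw": 7.0}, {"tx": 0, "ty": 0, "tz": -3, "ax": 0, "ay": 0, "az": 0, "claw": 7.0}, {"tx": 0, "ty": 0, "tz": -4, "ax": 0, "ay": 0, "az": 0, "claw": 7.0}, {"tx": 0, "ty": 0, "tz": -4, "ax": 0, "ay": 0, "az": 0, "claw": 7.0}]}}

```text
time_s: 29.38
tcp_pos: [0.5775, 0.2728, 0.1492]
ee_rot: [[-1.0, 0.0, -0.002], [0.0, 1.0, -0.002], [0.002, -0.002, -1.0]]
wrist_force: [1.7, 0.2, 0.3]
gripper_width: 0.801
gripper_force: 0.0
```

Call:
{"api": "drive_tool", "payload": {"rows": [{"tx": 2, "ty": 3.2, "tz": -1, "ax": 0, "ay": 0, "az": 0, "claw": 7.0}, {"tx": 2, "ty": 3.2, "tz": -1, "ax": 0, "ay": 0, "az": 0, "claw": 7.0}, {"tx": 2, "ty": 3.2, "tz": -1, "ax": 0, "ay": 0, "az": 0, "claw": 7.0}, {"tx": 2, "ty": 3.2, "tz": -1, "ax": 0, "ay": 0, "az": 0, "claw": 7.0}, {"tx": 2, "ty": 3.2, "tz": -1, "ax": 0, "ay": 0, "az": 0, "claw": 7.0}, {"tx": 2, "ty": 3.2, "tz": -1, "ax": 0, "ay": 0, "az": 0, "claw": 7.0}, {"tx": 2, "ty": 3.2, "tz": -1, "ax": 0, "ay": 0, "az": 0, "claw": 7.0}, {"tx": 2, "ty": 3.2, "tz": 0, "ax": 0, "ay": 0, "az": 0, "claw": 7.0}, {"tx": 2, "ty": 3.2, "tz": 0, "ax": 0, "ay": 0, "az": 0, "claw": 7.0}, {"tx": 2, "ty": 2, "tz": 0, "ax": 0, "ay": 0, "az": 0, "claw": 7.0}]}}

```text
time_s: 30.22
tcp_pos: [0.3766, 0.584, 0.2188]
ee_rot: [[-1.0, -0.001, 0.001], [-0.001, 1.0, 0.002], [-0.001, 0.002, -1.0]]
wrist_force: [1.6, 0.9, -0.5]
gripper_width: 0.804
gripper_force: 0.0
```

```bash
python3 - <<'E'
from h import *
for n in("top","side"):
    p,d=capture(n); cv2.imwrite(f"pics/{n}9.png",p[:,:,::-1])
    if n=="top":
        W=cloud(n,d)
        for k,x,y in(("beaker",.539,-.316),("blue",.625,-.301),("vase",.490,.282),("yellow",.404,.29),("stamp",.577,.274),("black",.667,.121),("tin",.682,-.123),("bottle",.561,.115)):
            q=W[(d>0)&(W[...,2]>.03)&(np.hypot(W[...,0]-x,W[...,1]-y)<.045)]
            zt=np.percentile(q[:,2],97);t=q[q[:,2]>zt-.008]
            c,r=cv2.minEnclosingCircle(t[:,:2].astype(np.float32)); print(k,(x,y),np.round(c,3),round(r,3),round(zt,3))
E
```

```text
beaker (0.539, -0.316) [ 0.536 -0.313] 0.028 0.074
blue (0.625, -0.301) [ 0.626 -0.301] 0.026 0.077
vase (0.49, 0.282) [0.492 0.285] 0.019 0.091
yellow (0.404, 0.29) [0.405 0.29 ] 0.025 0.078
stamp (0.577, 0.274) [0.579 0.273] 0.017 0.085
black (0.667, 0.121) [0.667 0.12 ] 0.025 0.072
tin (0.682, -0.123) [ 0.682 -0.124] 0.027 0.078
bottle (0.561, 0.115) [0.562 0.115] 0.012 0.086
```

View pics/top9.png

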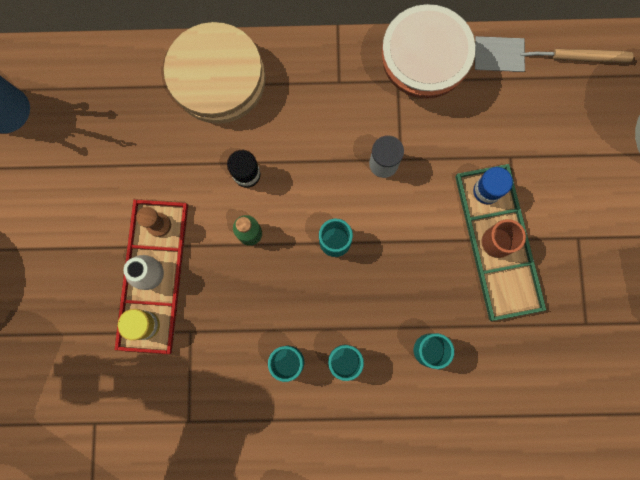

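View pics/side9.png

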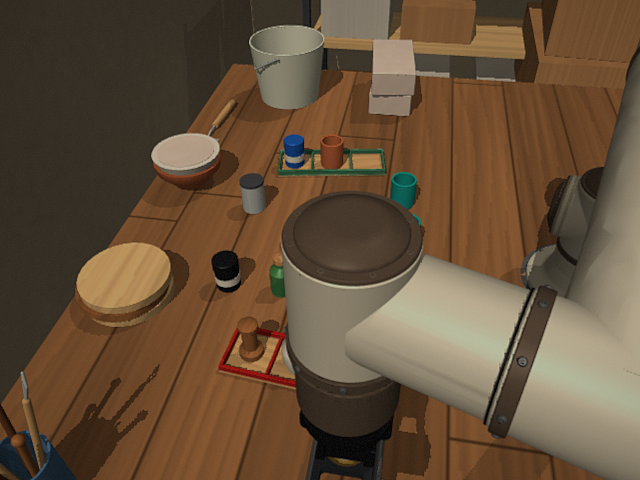

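The top view shows all five things upright in their bays: blue (494,185), beaker (504,238), stamp (150,220), vase (140,272) and yellow (135,325). The bystanders have not moved, and the arm is clear. Every top height is 5 mm above its starting value, which is right for standing on the tray floor.

```bash
python3 -c "
from station import *
print(finish_job())"
```

```text
the job is handed in; nothing more can be done
None
```

Both kits are made up and the job is handed in at about 30 s: the beaker and blue jar stand in the green tray, and the vase, yellow jar and stamp in the red tray, all upright and released, with the black jar, tin and bottle where they were.

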